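# Pop open the parts case and settle its lid

## Task

Two alike grey parts cases stand on the bench. Press the red release button so that the lid of its case springs up, then gently ease that lid the rest of the way back with a fingertip until it stands fully open against its stop, and leave it standing still there. Keep the case with the blue button shut.

Things in the scene. Friction and masses are not known exactly. Their poses are not given: they have to be found in the camera images.
- red_button_top (a point): Centre of the top of the red round button (28 mm across, about 58 mm above the bench) on the 34 mm high front ledge of the case to open; fixed case, turned up to 0.4 rad. Moves with the button: 8 mm straight down, spring 1.5 to 5 N, unlatches the lid at about 4 mm. Axes: x from the button back towards the lid's hinge, y along the hinge line, z up. 25 mm before the edge of the shut lid.
- red_lid_edge (a point): Middle of the free front edge of the aluminium lid, half-way through its 4 mm. The lid is a flat plate, 150 mm wide and 110 mm from hinge to edge, on a 50 mm high grey shell; hinge line 135 mm behind the button's centre, 51 mm above the bench. A steel catch 24 mm wide hangs 18 mm below its middle, 5 to 15 mm from the edge. Axes as the button's while shut; turns with the lid.
- red_lid (a joint): Angle of the red-button case's lid about its rear hinge, rad: 0 shut and latched (may read 0.01), 1.57 upright, 1.75 fully open at its stop. Unlatched, it springs up by itself to roughly 0.95 rad in about 1.5 s and stops; the hinge is lightly stiff, so the lid stays where it is left, and a push of about 1 N at the edge moves it.
- blue_lid (a joint): Angle of the lid of the other, identical case, whose button is blue, rad: 0 is shut (may read 0.01). It must stay shut.

How it is judged:
On the way:
1. the red-button case's lid has sprung up by itself (value of joint red_lid between 0.5 and 1.5 rad), for 0.2 s.
At the end, for the whole second after the job is handed in: The lid of the red-button case stands open within 10 degrees of its stop (angle over 1.57 rad) and is still (under 0.05 rad/s); the blue-button case's lid is shut (under 0.05 rad) (value of joint red_lid above 1.57 rad and velocity of joint red_lid between -0.05 and 0.05 rad/s and value of joint blue_lid below 0.05 rad); the robot touches nothing.
It fails at once if the blue-button case is opened (value of joint blue_lid above 0.1 rad).
It fails at once if the red-button case's lid is slammed back (over 3 rad/s in the last part of its swing) (value of joint red_lid above 1.3 rad and velocity of joint red_lid above 3 rad/s).
It also fails if it takes over 40 s, if anything falls off the work surface, if the arm or the gripper's body presses on something with over 40 N, if the wrist force passes 120 N, or if a joint passes its speed limit or range.

## Robot

A 6-joint arm with a two-finger parallel gripper is mounted at the origin on a cart in front of the work surface, level with it; the furniture and walls round the work are solid. World frame = base frame: x ahead of the robot, y to its left, z up, the work surface at z = 0. Lengths are in m, angles in rad, forces in N, time in s.
With the tool pointing down it reaches from about 0.35 to 0.775 m from the base axis. Payload 5.5 kg.
Tool frame: the origin (TCP) lies at the very end of the fingers, on their centre line; the grasp point (between the pads) lies 19 mm behind it; x points along the fingers, y is the direction in which the jaws open and shut, and the axes are right-handed (so a half turn about x gives the same grasp; the last joint's range is limited). The gripper opens to 85 mm and grips with 20 to 120 N. Pads are 22 mm wide; open, the fingers measure 114 mm over their backs; the gripper's body (76 mm by 85 mm) begins 54 mm behind the grasp point. The pads swing forward as they close: fully open they stand 13 mm farther back than shut.
Start: joints at [-1.485, 0.313, 0.046, 1.304, 0, 1.431], TCP at [0.129, -0.56, 0.231] pointing down, gripper open.
Joint ranges: [-2.76, 2.76], [-0.86, 1.69], [-1.03, 1.26], [-2.2, 2.34], [-1.47, 1.5], [-3.14, 3.14]. Speed limits (rad/s): [2.57, 2.57, 3.14, 3.14, 3.14, 3.14].

## Interface

Orientations are given as a unit quaternion [w, x, y, z].
In Python, from workcell import env gives the robot as it stands.
- The arm moves only by the tool servo_tool, never from a script. Its argument "increments" is a list of rows, each an object with "offset": the shift along the tool's x, y, z in cm, a list of three; "yaw": the turn about the tool's x in degrees. In form: [{"offset": [x, y, z], "yaw": yaw}, ...]. A call has exactly 8 rows; each row is the pose to reach, as a shift and turn from the pose commanded when the call began, along the tool's axes at that moment; what a row does not reach only later rows make up. A row lasts 1/10 s, in which the tool goes at most 50 mm and 8.59 degrees, less where a joint would pass 70% of its speed; a pose out of reach is approached as far as the arm can. A call with a gripper value outside its range is refused whole. "claw" is the opening, from 0 (shut) to 1 (fully open), set as the call begins (left out, the last holds). The fingers move at their own pace and stop on an object; "force" is the grip in N (left out, the last holds). Time passes only in rows, so rows that repeat a pose let the fingers close, or fill a call up. It gives the time, the measured TCP pose, the force and the opening at its end, in the units of the state.
- env.get_state(): the state, without advancing time (a new reading comes with each control period).
- env.read_camera(name): name is "scene" or "top" or "wrist"; returns (picture, depth): 420x560x3 uint8, red, green, blue; 420x560 float32, m along the optical axis (not along the pixel's ray), 0 where there is no reading.
- env.camera_model(name): a dict with "vertical_fov" (degrees; the focal length in pixels is half the picture's height over the tangent of half this angle, whatever the lens; pixels are square), "cx", "cy" (the principal point, pixels), "world_from_camera" (4x4, takes a point from camera to world coordinates). Camera axes: x right, y up, looking along -z (the intrinsics and any distortion apply to the point x, -y, -z); pixel columns grow to the right and rows downward; lengths in m; the calibration is good to about 2 mm. A picture is of the moment at which its call begins: read the wrist's pose just before it. camera_model takes no time and is no camera call; for the wrist camera it gives the pose at the moment of the call.
- env.hand_in(): hands the job in, once; it reports no verdict.
The state is a dict: "clock": time; "joint_pos": joint angles; "qvel": joint speeds; "tau": joint torques, N m; "tcp_pos": TCP position; "orientation": TCP orientation; "wrist_force": force on the tool from outside, world axes, zero at the start; "ft_torque": the same for the moment, N m; "finger_gap": finger opening in m.
Only numpy, scipy, OpenCV 4.12 (cv2) and the standard library are available. Lean on these libraries where they do the work, as an engineer would, in place of code of your own. Each camera call takes 0.05 s, during which the arm holds its last target.

## Working session

There is one attempt and no reset: what is moved stays moved. The work goes in short steps, Python scripts to look and compute and a tool call to move; the robot and the scene stay as the last step left them, time stands still between calls to the robot, and variables do not carry over. Pictures are saved under pics/ and viewed, and the job is handed in when it is done.

Besides the shell and the picture viewer there is one more tool, called after "Request:" as name(argument=value, ...) on one line, values as JSON. servo_tool: Moves the arm, as the interface text tells. Its arguments: {"type":"object","properties":{"increments":{"type":"array","items":{"type":"object","properties":{"offset":{"type":"array","items":{"type":"number"}},"yaw":{"type":"number"}}}},"claw":{"type":"number"},"force":{"type":"number"}},"required":["increments"]}

```bash
ls; mkdir -p pics
python3 - <<'E'
from workcell import env
import cv2,numpy as np
s=env.get_state(); print({k:np.round(v,4).tolist() if not isinstance(v,(int,float)) else v for k,v in s.items()})
for n in ["scene","top"]:
    m=env.camera_model(n); print(n,m)
    p,d=env.read_camera(n); cv2.imwrite(f"pics/{n}0.png",p[:,:,::-1]); np.save(f"pics/{n}0d.npy",d)
E
```

```text
pics
{'clock': 0.0, 'joint_pos': [-1.4846, 0.314, 0.045, 1.3036, 0.0, 1.4312], 'qvel': [-0.0022, 0.0, -0.0015, 0.0015, -0.0007, -0.0005], 'tau': [0.0002, -48.0631, 29.8532, 0.0192, -0.0001, -0.0], 'tcp_pos': [0.1287, -0.5599, 0.2304], 'orientation': [0.079, 0.7026, 0.0803, -0.7026], 'wrist_force': [-0.6839, 0.5665, -0.1149], 'ft_torque': [0.0139, -0.0208, -0.0018], 'finger_gap': 0.08563295878267839}
scene {'vertical_fov': 54.14912400652649, 'cx': 273.0664554823616, 'cy': 212.3745447240869, 'world_from_camera': array([[-0.89664936,  0.29119432, -0.3335053 ,  0.27509599],
       [-0.44273896, -0.58724414,  0.67758877,  0.56403709],
       [ 0.00146097,  0.75521533,  0.65547515,  0.64475816],
       [ 0.        ,  0.        ,  0.        ,  1.        ]])}
top {'vertical_fov': 57.37636601391892, 'cx': 280.7555444980728, 'cy': 217.0690812215988, 'world_from_camera': array([[ 0.02036344,  0.99073186, -0.13429709,  0.43052422],
       [-0.99971306,  0.02187208,  0.00976765, -0.00403374],
       [ 0.01261448,  0.13405965,  0.99089297,  1.00375093],
       [ 0.        ,  0.        ,  0.        ,  1.        ]])}
```

View pics/scene0.png

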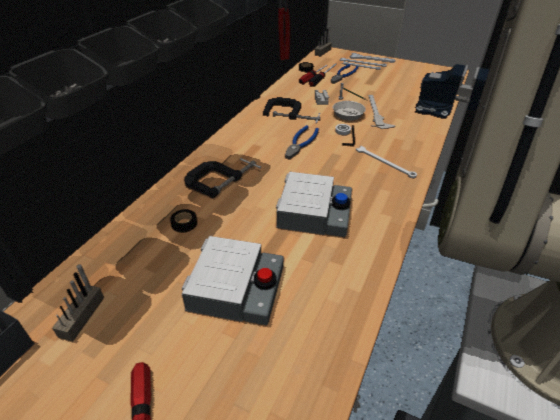

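View pics/top0.png

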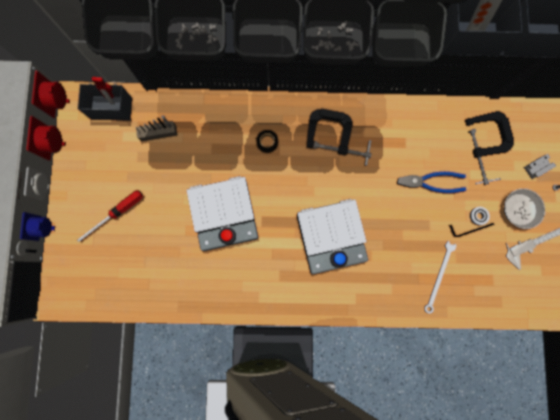

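The scene and top pictures show two cases. In the top picture the red button is near (227,235) and the blue one near (340,259). The red case is the one farther to the robot's left.

```bash
cat > h.py <<'E'
from workcell import env
import numpy as np,cv2
def proj(name,u,v,z):
    m=env.camera_model(name);f=210/np.tan(np.radians(m["vertical_fov"]/2))
    T=m["world_from_camera"]
    p=np.array([(u-m["cx"])/f*z,-(v-m["cy"])/f*z,-z*np.ones_like(u)])
    return (T[:3,:3]@p).T+T[:3,3]
E
python3 - <<'E'
from h import *
print(env.camera_model("top").keys())
for n in ["top","scene"]:
    im=cv2.imread(f"pics/{n}0.png").astype(int);d=np.load(f"pics/{n}0d.npy")
    b,g,r=im[...,0],im[...,1],im[...,2]
    vv,uu=np.nonzero(d>0)
    P=proj(n,uu.astype(float),vv.astype(float),d[vv,uu])
    X=np.zeros(d.shape+(3,));X[vv,uu]=P
    for c,mask in [("red",(r>130)&(g<70)&(b<70)),("blue",(b>120)&(r<80)&(g<130))]:
        mk=mask.astype(np.uint8)
        k,l,st,ce=cv2.connectedComponentsWithStats(mk)
        for i in range(1,k):
            if st[i,4]>40:
                Q=X[l==i];zt=Q[:,2]
                print(n,c,ce[i].round(1),st[i,4],np.median(Q,0).round(4),(np.percentile(Q[:,:3],[5,95],axis=0)).round(3).tolist())
    # lid
    wh=(r>140)&(abs(r-b)<30)&(X[...,2]>0.04)&(X[...,2]<0.065)&(d>0)
    k,l,st,ce=cv2.connectedComponentsWithStats(cv2.morphologyEx(wh.astype(np.uint8),cv2.MORPH_CLOSE,np.ones((5,5))))
    for i in range(1,k):
        if st[i,4]>800:
            Q=X[(l==i)&(X[...,2]>.045)]
            bx=cv2.minAreaRect(Q[:,:2].astype(np.float32)); print(n,"lid",ce[i].round(0),st[i,4],bx,cv2.boxPoints(bx).round(3).tolist(),np.median(Q,0).round(4))
E
```

```text
dict_keys(['vertical_fov', 'cx', 'cy', 'world_from_camera'])
top red [44.4 90.3] 96 [0.833  0.5468 0.1463] [[0.821, 0.536, 0.143], [0.85, 0.554, 0.15]]
top red [ 39.9 135.4] 137 [0.7232 0.5458 0.1465] [[0.709, 0.531, 0.143], [0.741, 0.556, 0.155]]
top red [127.6 199.9] 166 [0.5985 0.3812 0.0266] [[0.578, 0.358, 0.023], [0.62, 0.403, 0.03]]
top red [226.1 234.7] 97 [0.5114 0.1207 0.0573] [[0.501, 0.11, 0.051], [0.523, 0.132, 0.061]]
top blue [441.7 174. ] 80 [ 0.6913 -0.4393  0.011 ] [[0.681, -0.495, 0.008], [0.696, -0.393, 0.014]]
top blue [444.7 188.8] 83 [ 0.6494 -0.4501  0.0111] [[0.644, -0.493, 0.008], [0.66, -0.395, 0.014]]
top blue [339.5 258.1] 102 [ 0.4604 -0.1607  0.057 ] [[0.448, -0.172, 0.046], [0.471, -0.149, 0.06]]
top lid [220. 204.] 2610 ((0.5908254384994507, 0.1405307948589325), (0.11369989067316055, 0.14842841029167175), 13.887125015258789) [[0.5180000066757202, 0.19900000095367432], [0.5529999732971191, 0.054999999701976776], [0.6639999747276306, 0.0820000022649765], [0.628000020980835, 0.22599999606609344]] [0.5894 0.1403 0.0552]
top lid [331. 227.] 2664 ((0.538528
[... 564 characters left out ...]
, 0.042], [0.471, -0.151, 0.06]]
scene lid [306. 194.] 1922 ((0.5388813018798828, -0.14172951877117157), (0.11412020772695541, 0.1528632491827011), 13.835659980773926) [[0.4650000035762787, -0.08100000023841858], [0.5019999742507935, -0.23000000417232513], [0.6129999756813049, -0.20200000703334808], [0.5759999752044678, -0.05400000140070915]] [ 0.5356 -0.1361  0.0561]
scene lid [222. 269.] 3477 ((0.591899573802948, 0.13828004896640778), (0.11417271941900253, 0.15072278678417206), 13.802000999450684) [[0.5180000066757202, 0.1979999989271164], [0.5540000200271606, 0.050999999046325684], [0.6650000214576721, 0.07900000363588333], [0.6290000081062317, 0.22499999403953552]] [0.5881 0.1457 0.0558]
```

```bash
cat >> h.py <<'E'
from scipy.spatial.transform import Rotation as R
A=np.array([.971,.239,0]);Bx=np.array([-.239,.971,0]);btn=np.array([.5119,.1196,.058])
def case(x,y,z): 
    p=btn+x*A+y*Bx; p[2]=z; return p
def info(targets=()):
    s=env.get_state();q=s["orientation"];M=R.from_quat([q[1],q[2],q[3],q[0]]).as_matrix()
    p=s["tcp_pos"]; r=p-btn
    print("t",round(s["clock"],2),"tcp",p.round(4),"case",round(r@A,4),round(r@Bx,4),"F",s["wrist_force"].round(2),"gap",round(s["finger_gap"],3),"q",s["joint_pos"].round(2))
    print("tool y",M[:,1].round(3),"z",M[:,2].round(3),"ang of y",np.degrees(np.arctan2(M[1,1],M[0,1])).round(1))
    for t in targets: print(np.round(t,3),"-> offset cm",(M.T@(np.array(t)-p)*100).round(2))
E
python3 - <<'E'
from h import *
info([[.36,-.25,.21],case(-.005,0,.12)])
E
```

```text
t 0.1 tcp [ 0.1287 -0.56    0.2305] case -0.5345 -0.5683 F [0.59 0.42 0.7 ] gap 0.085 q [-1.48  0.31  0.05  1.3  -0.    1.43]
tool y [ 0.224 -0.975 -0.002] z [-0.975 -0.224 -0.   ] ang of y -77.1
[ 0.36 -0.25  0.21] -> offset cm [  2.1  -25.03 -29.48]
[0.507 0.118 0.12 ] -> offset cm [ 11.15 -57.63 -52.06]
```

Request:
servo_tool(increments=[{"offset": [0,-3.1,-3.7],"yaw": -8},{"offset": [0,-6.2,-7.4],"yaw": -16},{"offset": [0,-9.3,-11.1],"yaw": -24},{"offset": [0,-12.4,-14.8],"yaw": -32},{"offset": [0,-15.5,-18.5],"yaw": -40},{"offset": [0,-18.6,-22.2],"yaw": -48},{"offset": [0,-21.8,-25.8],"yaw": -56},{"offset": [0,-25,-29.5],"yaw": -64}], claw=0, force=30)

```text
clock: 0.9
tcp_pos: [0.3608, -0.2489, 0.2311]
orientation: [-0.441, -0.552, -0.441, 0.552]
wrist_force: [-0.1, -0.7, 0.4]
finger_gap: 0.0001
```

```bash
python3 -c "
from h import *
info([case(-.06,-.04,.2),case(-.005,0,.12)])"
```

```text
t 0.9 tcp [ 0.3608 -0.2489  0.2311] case -0.2348 -0.3217 F [-0.09 -0.72  0.36] gap 0.0 q [-0.79  0.05 -0.28  1.24 -0.    1.01]
tool y [ 0.975 -0.221 -0.   ] z [-0.221 -0.975  0.   ] ang of y -12.8
[0.463 0.066 0.2  ] -> offset cm [  3.11   3.02 -33.02]
[0.507 0.118 0.12 ] -> offset cm [ 11.11   6.15 -39.05]
```

Request:
servo_tool(increments=[{"offset": [0,0.4,-4.1],"yaw": -8},{"offset": [0,0.8,-8.2],"yaw": -16},{"offset": [0,1.2,-12.4],"yaw": -24},{"offset": [0,1.6,-16.5],"yaw": -32},{"offset": [0.5,2.0,-20.6],"yaw": -40},{"offset": [1.5,2.4,-24.8],"yaw": -48},{"offset": [2.5,2.8,-29],"yaw": -56},{"offset": [3.1,3.0,-33],"yaw": -64}])

```text
clock: 1.7
tcp_pos: [0.4639, 0.0658, 0.1993]
orientation: [0.667, 0.234, 0.667, -0.235]
wrist_force: [0.8, 0.8, 0.0]
finger_gap: 0.0001
```

```bash
python3 -c "
from h import *
info([case(-.005,0,.09)])"
```

```text
t 1.7 tcp [0.4639 0.0658 0.1993] case -0.0594 -0.0408 F [0.8  0.84 0.02] gap 0.0 q [-0.03  0.12 -0.28  1.17 -0.    0.65]
tool y [ 0.625  0.78  -0.001] z [ 0.78  -0.625 -0.001] ang of y 51.3
[0.507 0.118 0.09 ] -> offset cm [10.93  6.81  0.08]
```

Move to 3 cm above the button, finishing the yaw (−53°).

Request:
servo_tool(increments=[{"offset": [1.5,1.0,0],"yaw": -8},{"offset": [3,2.0,0],"yaw": -16},{"offset": [4.5,3.0,0],"yaw": -24},{"offset": [6,4.0,0],"yaw": -32},{"offset": [7.5,5.0,0],"yaw": -40},{"offset": [9,6.0,0],"yaw": -48},{"offset": [10.5,6.8,0.1],"yaw": -53},{"offset": [10.9,6.8,0.1],"yaw": -53}])

```text
clock: 2.5
tcp_pos: [0.5068, 0.1165, 0.0893]
orientation: [0.701, -0.086, 0.703, 0.086]
wrist_force: [0.1, -1.4, -0.3]
finger_gap: -0.0001
```

```bash
python3 -c "
from h import *
info([case(-.005,0,.0515)])
p,d=env.read_camera('scene');cv2.imwrite('pics/scene1.png',cv2.resize(p[150:400,100:450,::-1],None,fx=2,fy=2))"
```

```text
t 2.5 tcp [0.5068 0.1165 0.0893] case -0.0057 -0.0018 F [ 0.09 -1.36 -0.3 ] gap -0.0 q [ 0.07  0.3  -0.34  0.94 -0.   -0.17]
tool y [-0.242  0.97   0.001] z [ 0.97   0.242 -0.003] ang of y 104.0
[0.507 0.118 0.052] -> offset cm [3.78 0.18 0.08]
```

View pics/scene1.png

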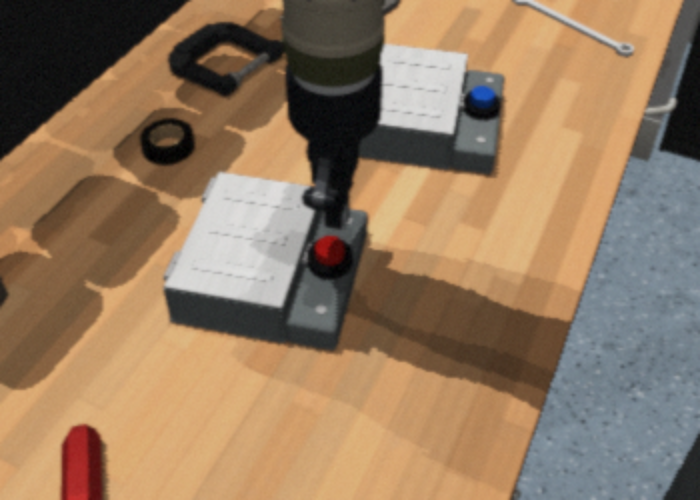

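The fingertip, near (345,220) in the crop, hangs just above the red button at (330,250), as expected. Pressing now, then lifting.

Request:
servo_tool(increments=[{"offset": [1.5,0.1,0]},{"offset": [2.7,0.2,0]},{"offset": [3.2,0.2,0]},{"offset": [3.5,0.2,0]},{"offset": [3.8,0.2,0]},{"offset": [3.8,0.2,0]},{"offset": [3.8,0.2,0]},{"offset": [3.8,0.2,0]}])

```text
invalid input
```

```bash
python3 -c "
from h import *
info()
p,d=env.read_camera('scene');cv2.imwrite('pics/scene2.png',cv2.resize(p[150:400,100:450,::-1],None,fx=2,fy=2))"
```

```text
t 2.55 tcp [0.5064 0.1161 0.0895] case -0.0062 -0.0021 F [-0.72 -0.01 -0.11] gap 0.0 q [ 0.07  0.3  -0.34  0.94 -0.   -0.17]
tool y [-0.24   0.971  0.   ] z [ 0.971  0.24  -0.003] ang of y 103.9
```

View pics/scene2.png

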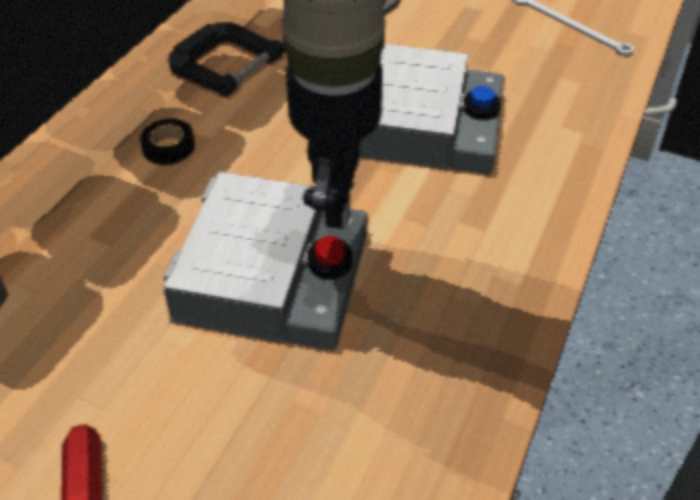

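The call was refused because the yaw values were missing, so nothing moved. Repeating it with yaw.

Request:
servo_tool(increments=[{"offset": [1.5,0.1,0],"yaw": 0},{"offset": [2.7,0.2,0],"yaw": 0},{"offset": [3.2,0.2,0],"yaw": 0},{"offset": [3.5,0.2,0],"yaw": 0},{"offset": [3.8,0.2,0],"yaw": 0},{"offset": [3.8,0.2,0],"yaw": 0},{"offset": [3.8,0.2,0],"yaw": 0},{"offset": [3.8,0.2,0],"yaw": 0}])

```text
clock: 3.4
tcp_pos: [0.5077, 0.1181, 0.0535]
orientation: [0.702, -0.086, 0.702, 0.086]
wrist_force: [0.7, -0.2, -0.2]
finger_gap: -0.0001
```

```bash
python3 -c "
from h import *
info()
p,d=env.read_camera('scene');cv2.imwrite('pics/scene3.png',cv2.resize(p[150:400,100:450,::-1],None,fx=2,fy=2))"
```

```text
t 3.4 tcp [0.5077 0.1181 0.0535] case -0.0044 -0.0005 F [ 0.68 -0.17 -0.18] gap -0.0 q [ 0.07  0.33 -0.39  0.85 -0.   -0.17]
tool y [-0.241  0.971 -0.   ] z [0.971 0.241 0.001] ang of y 103.9
```

View pics/scene3.png

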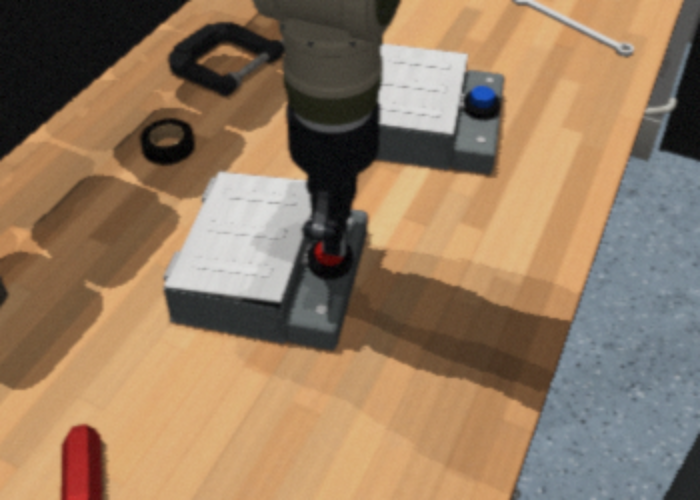

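The fingertip is now on the button, and a dark gap at about (265,300) suggests the lid is starting to lift. I'll press a little further and hold.

Request:
servo_tool(increments=[{"offset": [0.2,0,0],"yaw": 0},{"offset": [0.3,0,0],"yaw": 0},{"offset": [0.3,0,0],"yaw": 0},{"offset": [0.3,0,0],"yaw": 0},{"offset": [0.3,0,0],"yaw": 0},{"offset": [0.3,0,0],"yaw": 0},{"offset": [0.3,0,0],"yaw": 0},{"offset": [0.3,0,0],"yaw": 0}])

```text
clock: 4.25
tcp_pos: [0.5077, 0.118, 0.0504]
orientation: [0.702, -0.086, 0.702, 0.086]
wrist_force: [2.4, -0.0, 4.8]
finger_gap: 0.0001
```

```bash
python3 -c "
from h import *
info()
p,d=env.read_camera('scene');cv2.imwrite('pics/scene4.png',cv2.resize(p[150:400,100:450,::-1],None,fx=2,fy=2))"
```

```text
t 4.25 tcp [0.5077 0.118  0.0504] case -0.0045 -0.0005 F [ 2.45 -0.01  4.8 ] gap 0.0 q [ 0.07  0.34 -0.39  0.84 -0.   -0.17]
tool y [-0.241  0.971 -0.   ] z [0.971 0.241 0.001] ang of y 103.9
```

View pics/scene4.png

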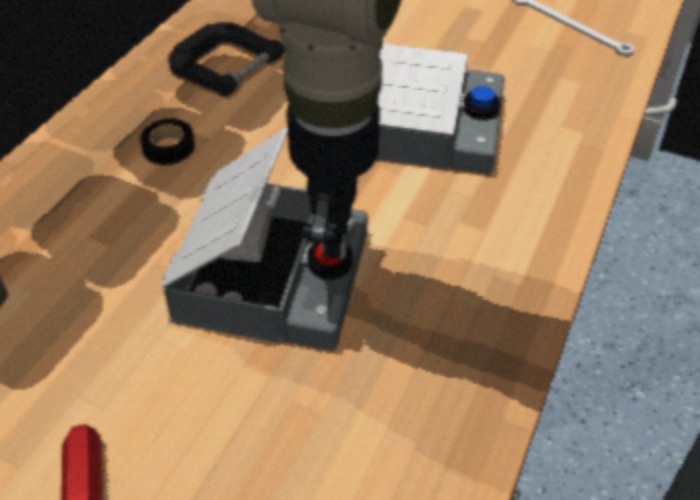

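The lid has sprung up, with its free edge at about (285,135). I'll lift and back away to z ≈ 0.12, shifted 42 mm to the case's −y side so the fingers clear the catch.

Request:
servo_tool(increments=[{"offset": [-0.8,0,-0.3],"yaw": 0},{"offset": [-2.2,0,-0.8],"yaw": 0},{"offset": [-4,-0.5,-1.3],"yaw": 0},{"offset": [-6,-1.8,-1.8],"yaw": 0},{"offset": [-7,-3,-1.8],"yaw": 0},{"offset": [-7,-4.2,-1.8],"yaw": 0},{"offset": [-7,-4.2,-1.8],"yaw": 0},{"offset": [-7,-4.2,-1.8],"yaw": 0}])

```text
clock: 5.1
tcp_pos: [0.4992, 0.0726, 0.1193]
orientation: [0.701, -0.085, 0.703, 0.086]
wrist_force: [-0.2, 0.1, -0.8]
finger_gap: -0.0002
```

```bash
python3 -c "
from h import *
info()
for n in ['scene','top']:
  p,d=env.read_camera(n);cv2.imwrite(f'pics/{n}5.png',cv2.resize(p[100:400,100:450,::-1],None,fx=2,fy=2))
  vv,uu=np.nonzero(d>0);P=proj(n,uu*1.,vv*1.,d[vv,uu]);r=P-btn
  cx=r@A;cy=r@Bx;z=P[:,2]
  m=(cx>.055)&(cx<.15)&(cy>.01)&(cy<.07)&(z>.062)&(z<.18)
  s=np.c_[cx,z][m];print(n,len(s),np.percentile(s,[1,50,99],axis=0).round(4).tolist())
  if len(s)>20:
    vx,vz,x0,z0=cv2.fitLine(s.astype(np.float32),cv2.DIST_HUBER,0,.01,.01).ravel();print('ang',np.arctan2(-vz,vx) if vx>0 else np.arctan2(vz,-vx))
"
```

```text
t 5.1 tcp [0.4992 0.0726 0.1193] case -0.0236 -0.0426 F [-0.21  0.13 -0.77] gap -0.0 q [-0.01  0.24 -0.33  1.    0.   -0.26]
tool y [-0.24   0.971  0.001] z [ 0.971  0.24  -0.002] ang of y 103.9
scene 499 [[0.0623, 0.0632], [0.0929, 0.111], [0.1299, 0.1403]]
ang 0.8999958Traceback (most recent call last):
  File "<string>", line 9, in <module>
    s=np.c_[cx,z][m];print(n,len(s),np.percentile(s,[1,50,99],axis=0).round(4).tolist())
                                    ~~~~~~~~~~~~~^^^^^^^^^^^^^^^^^^^^
    return _quantile_unchecked(
        a, q, axis, out, overwrite_input, method, keepdims, weights)
    return _ureduce(a,
                    func=_quantile_ureduce_func,
    ...<5 lines>...
                    overwrite_input=overwrite_input,
                    method=method)
    r = func(a, **kwargs)
    result = _quantile(arr,
                       quantiles=q,
    ...<2 lines>...
                       out=out,
                       weights=wgt)
    slices_having_nans = np.isnan(arr[-1, ...])
                                  ~~~^^^^^^^^^
IndexError: index -1 is out of bounds for axis 0 with size 0
```

View pics/scene5.png

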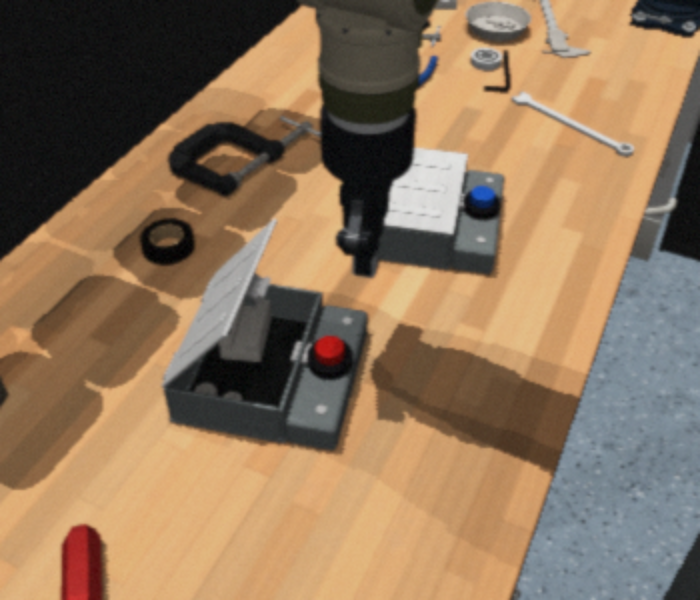

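The free edge sits at about case x 0.065, z 0.14 (angle ≈0.9 to 0.95 rad), so the fingertip is 2 cm below it and clear of the middle. Easing it back now.

Request:
servo_tool(increments=[{"offset": [0,0,2.5],"yaw": 0},{"offset": [0,0,5],"yaw": 0},{"offset": [0,0,6.5],"yaw": 0},{"offset": [0,0,7.5],"yaw": 0},{"offset": [0,0,8.5],"yaw": 0},{"offset": [0,0,9.5],"yaw": 0},{"offset": [0,0,10.5],"yaw": 0},{"offset": [0,0,11.2],"yaw": 0}])

```text
clock: 6.0
tcp_pos: [0.6093, 0.1001, 0.1203]
orientation: [0.702, -0.086, 0.702, 0.086]
wrist_force: [-0.1, -0.1, -0.2]
finger_gap: 0.0004
```

```bash
cat >> h.py <<'E'
def lid(tag):
  n='scene';p,d=env.read_camera(n);cv2.imwrite(f'pics/{n}{tag}.png',cv2.resize(p[100:400,100:450,::-1],None,fx=2,fy=2))
  vv,uu=np.nonzero(d>0);P=proj(n,uu*1.,vv*1.,d[vv,uu]);r=P-btn
  cx=r@A;cy=r@Bx;z=P[:,2]
  m=(cx>.055)&(cx<.18)&(cy>.02)&(cy<.07)&(z>.065)&(z<.18)
  s=np.c_[cx,z][m];print(n,len(s))
  if len(s)>20:
    print(np.percentile(s,[1,50,99],axis=0).round(4).tolist())
    vx,vz,x0,z0=cv2.fitLine(s.astype(np.float32),cv2.DIST_HUBER,0,.01,.01).ravel()
    if vz<0: vx,vz=-vx,-vz
    print('lid angle',np.arctan2(vz,-vx))
E
python3 -c "
from h import *
info();lid(6)"
```

```text
t 6.0 tcp [0.6093 0.1001 0.1203] case 0.0899 -0.0422 F [-0.11 -0.06 -0.17] gap 0.0 q [ 0.03  0.45 -0.04  1.09 -0.   -0.21]
tool y [-0.241  0.971 -0.   ] z [0.971 0.241 0.   ] ang of y 103.9
scene 178
[[0.0995, 0.0678], [0.108, 0.1298], [0.1289, 0.1575]]
lid angle 1.2555443
```

View pics/scene6.png

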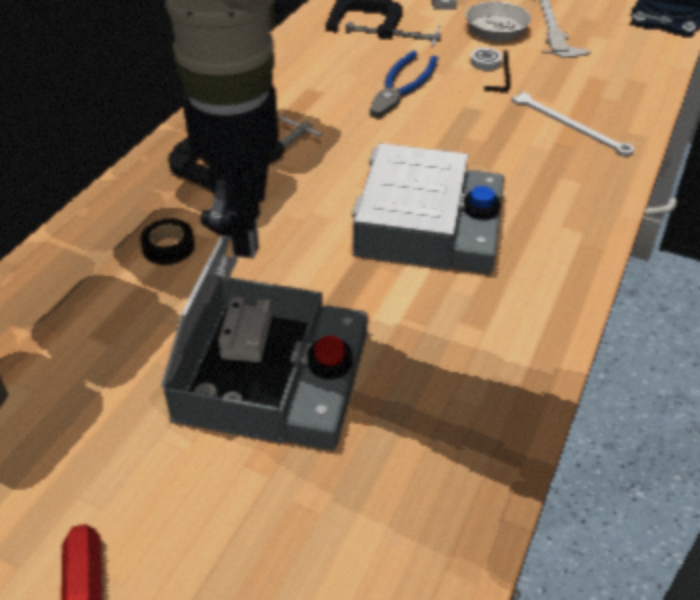

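The fingertip at (245,245) is against the lid, which stands at about 1.27 rad. I'll continue slowly.

Request:
servo_tool(increments=[{"offset": [0,0,0.5],"yaw": 0},{"offset": [0,0,1],"yaw": 0},{"offset": [0,0,1.5],"yaw": 0},{"offset": [0,0,2],"yaw": 0},{"offset": [0,0,2.5],"yaw": 0},{"offset": [0,0,3],"yaw": 0},{"offset": [0,0,3.5],"yaw": 0},{"offset": [0,0,3.9],"yaw": 0}])

```text
clock: 6.85
tcp_pos: [0.6474, 0.1095, 0.1211]
orientation: [0.702, -0.086, 0.701, 0.086]
wrist_force: [-0.6, -0.2, 0.4]
finger_gap: 0.0001
```

```bash
python3 -c "
from h import *
info();lid(7)"
```

```text
t 6.85 tcp [0.6474 0.1095 0.1211] case 0.1291 -0.0422 F [-0.57 -0.17  0.37] gap 0.0 q [ 0.05  0.52  0.08  1.13 -0.   -0.2 ]
tool y [-0.241  0.971 -0.   ] z [0.971 0.241 0.002] ang of y 103.9
scene 687
[[0.1348, 0.066], [0.1383, 0.1186], [0.1437, 0.1614]]
lid angle 1.6290132
```

View pics/scene7.png

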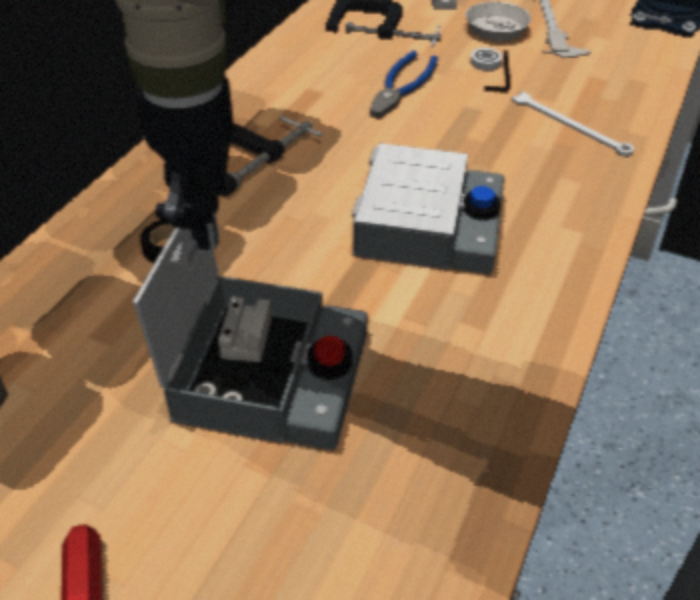

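The lid stands at about 1.63 rad, and the stop is at 1.75. I'll push about 1 cm more, slowly.

Request:
servo_tool(increments=[{"offset": [0,0,0.2],"yaw": 0},{"offset": [0,0,0.4],"yaw": 0},{"offset": [0,0,0.6],"yaw": 0},{"offset": [0,0,0.7],"yaw": 0},{"offset": [0,0,0.8],"yaw": 0},{"offset": [0,0,0.9],"yaw": 0},{"offset": [0,0,1.0],"yaw": 0},{"offset": [0,0,1.0],"yaw": 0}])

```text
clock: 7.7
tcp_pos: [0.656, 0.1117, 0.1202]
orientation: [0.702, -0.086, 0.702, 0.086]
wrist_force: [-1.0, -1.1, -0.1]
finger_gap: -0.0
```

```bash
python3 -c "
from h import *
info();lid(8)"
```

```text
t 7.7 tcp [0.656  0.1117 0.1202] case 0.138 -0.0421 F [-1.   -1.07 -0.09] gap -0.0 q [ 0.05  0.54  0.11  1.15 -0.   -0.2 ]
tool y [-0.241  0.971 -0.   ] z [ 0.971  0.241 -0.   ] ang of y 103.9
scene 817
[[0.1368, 0.0664], [0.1465, 0.1173], [0.1566, 0.1597]]
lid angle 1.7551577
```

The lid now measures about 1.755 rad, so it is at its stop. Backing away straight, then checking.

Request:
servo_tool(increments=[{"offset": [0,0,-0.3],"yaw": 0},{"offset": [0,0,-1],"yaw": 0},{"offset": [0,0,-2.5],"yaw": 0},{"offset": [0,0,-5],"yaw": 0},{"offset": [-1,0,-8],"yaw": 0},{"offset": [-2.5,0,-11],"yaw": 0},{"offset": [-4,0,-13],"yaw": 0},{"offset": [-4,0,-13],"yaw": 0}])

```text
clock: 8.55
tcp_pos: [0.5283, 0.0801, 0.1625]
orientation: [0.703, -0.086, 0.701, 0.086]
wrist_force: [0.3, -0.3, 0.4]
finger_gap: -0.0003
```

Request:
servo_tool(increments=[{"offset": [0,0,0],"yaw": 0},{"offset": [0,0,0],"yaw": 0},{"offset": [0,0,0],"yaw": 0},{"offset": [0,0,0],"yaw": 0},{"offset": [0,0,0],"yaw": 0},{"offset": [0,0,0],"yaw": 0},{"offset": [0,0,0],"yaw": 0},{"offset": [0,0,0],"yaw": 0}])

```text
clock: 9.35
tcp_pos: [0.53, 0.0804, 0.1602]
orientation: [0.702, -0.086, 0.702, 0.086]
wrist_force: [-0.2, 0.6, -0.2]
finger_gap: 0.0003
```

```bash
python3 -c "
from h import *
info();lid(9);lid(10)"
```

```text
t 9.35 tcp [0.53   0.0804 0.1602] case 0.0082 -0.0424 F [-0.2   0.64 -0.21] gap 0.0 q [ 0.    0.27 -0.19  1.11 -0.   -0.24]
tool y [-0.241  0.971 -0.   ] z [ 0.971  0.241 -0.   ] ang of y 103.9
scene 824
[[0.1367, 0.0667], [0.1465, 0.117], [0.1565, 0.1596]]
lid angle 1.7560097
scene 817
[[0.1368, 0.066], [0.1464, 0.1165], [0.1567, 0.1596]]
lid angle 1.7542983
```

View pics/scene10.png

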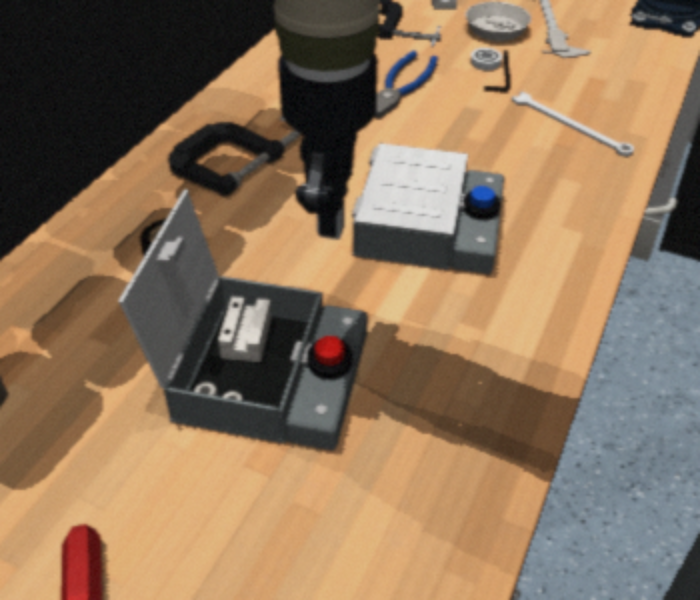

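The red case's lid stands fully open, its free edge running from about (125,300) to (185,195). The gripper at (330,230) is clear of everything, and the blue case is shut.

```bash
python3 -c "
from workcell import env
print(env.hand_in())"
```

```text
the job is handed in; nothing more can be done
None
```

I pressed the red button and the lid sprang up by itself to about 0.9 rad. With the closed fingertips, to one side of the catch, I then eased it back slowly to its stop, backed the arm away and handed in at about 9.5 s.

- **Red lid:** after I withdrew, two depth readings gave 1.756 and 1.754 rad (the stop is at 1.75), so it is standing still.
- **Blue case:** its lid looked shut in the last picture. I did not measure its angle.
- **Robot:** the fingers were about 13 cm clear of the lid, and the wrist force read near zero.

- **Refused call:** one move call was refused because I left out the yaw values. Nothing moved.
- **Second press:** the first press read almost no force, although a gap at the lid suggested it had just unlatched. I pressed about 3 mm further to be sure, which read about 5 N.
- **Top camera:** one depth check on the raised lid from the top camera found no points, so the lid angles come from the scene camera alone.

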